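# Clear an offcut down the covered scrap port

## Task

Swing the green dust cover aside on its pin until it is quite clear of the trough, slide the wooden offcut along the trough (do not lift it off the deck) until it drops down the port into the scrap box, then swing the cover fully shut again and let go. Do not bump the clear hood over the port, and leave the jar, spool and hammer where they are.

Things in the scene. Friction and masses are not known exactly. Their poses are not given: they have to be found in the camera images.
- scrap_box: Plywood box fixed on the bench; its top is a flat pale deck 120 mm above the bench. Its frame (BOX, in mm): x along the trough to the port (roughly robot's left to right), y away from the robot, z up; origin at bench height under the middle of the port's near edge. The box spans x -175 to 130, y -60 to 105. Port: hole in the 10 mm deck, x 0 to 76, y -29 to 29, into a hollow 104 mm deep.
- port (a point): Centre of the port at deck height: BOX x 38, y 0, z 120.
- trough (a point): Middle of the trough on the deck: BOX x -125, y 0, z 120. Two aluminium rails 14 mm high and 7 mm thick, inner faces at BOX y +25 and -25; +y rail x -172 to -78, -y rail x -172 to -22; from there the deck is open up to the port.
- cover (a joint): Angle of the green cover about its upright pin: 0 = fully shut over the port (a stop), growing clockwise seen from above to a stop at 1.85. It opens back along the trough and away from the robot, sweeping the trough up to BOX x -72; from about 1.5 it lies clear, on the +y side. Friction: about 1.5 N at the post moves it and it stays where left. Plate 92 x 74 mm, 6 thick, top 128 mm above bench.
- cover_post (a point): On the axis of the red upright post on the cover, 152 mm above the bench. The post is 18 mm in diameter and stands 44 mm above the plate (128 to 172 mm above the bench). With the cover shut it is at BOX x 6, y 0; it moves on a circle of radius 90 mm about the pin. Gripped or pushed here, the cover swings.
- cover_pin (a point): Centre of the steel pin on the cover's top face, the axis of the swing: BOX x 38, y 84, z 128.
- hood: Clear plate with a green near edge, fixed level over the port, 5 mm thick, underside 240 mm above the bench. Origin: middle of the near edge's underside, BOX x 10, y 0; reaches 120 mm to +x and 61 mm to each side, on 10 mm posts at BOX x 123, y +/-55. An upright tool at the shut cover's post would hit it: lean it 35 to 45 degrees, fingertips pointing along BOX +x, under the hood.
- offcut: Loose dark wooden block 64 x 44 x 30 mm (x, y, z), about 60 g, lying in the trough with its length along it; origin at the centre of its underside.
- jar: Bystander: glass jar with red lid, 68 mm across, 90 mm high, on the bench off the box's port end (BOX +x); origin at the centre of its underside.
- spool: Bystander: blue plastic spool, 56 mm across, 72 mm high, on the bench off the box's trough end (BOX -x); origin at the centre of its underside.
- hammer: Bystander: hammer lying on the bench beyond the box, below deck height; origin under its middle.
Mind the look-alikes: they are no part of the job. There is more than one size of the offcut; the job needs the middle-sized.

How it is judged:
By the outcome, as a careful person would: the job done as asked, in the order asked, and still so for the second after the job is handed in, with the robot touching nothing.
It also fails if it takes over 69 s, if anything falls off the work surface, if the arm or the gripper's body presses on something with over 40 N, if the wrist force passes 120 N, or if a joint passes its speed limit or range.

## Robot

A 6-joint arm with a two-finger parallel gripper is mounted at the origin on the work surface. World frame = base frame: x ahead of the robot, y to its left, z up, the work surface at z = 0. Lengths are in m, angles in rad, forces in N, time in s.
With the tool pointing down it reaches from about 0.35 to 1 m from the base axis. Payload 7.1 kg.
Tool frame: the origin (TCP) lies at the very end of the fingers, on their centre line; the grasp point (between the pads) lies grip_depth behind it (grip_depth is the distance from the TCP to the grasp point, in m); z points along the fingers, y is the line along which they close (so a half turn about z gives the same grasp; the last joint's range is limited). The gripper opens to 85 mm and grips with 20 to 120 N. Pads are 22 mm wide; open, the fingers measure 114 mm over their backs; the gripper's body (76 mm by 85 mm) begins 54 mm behind the grasp point. The pads swing forward as they close: fully open they stand 13 mm farther back than shut.
Start: joints at [1.088, 0.423, 1.63, -0, 1.089, -0.019], TCP at [0.28, 0.559, 0.231] pointing down, gripper open.
Joint ranges: [-3, 3], [-0.9, 2.11], [0.09, 2.58], [-1.31, 4.45], [0.11, 2.69], [-2.54, 2.54]. Speed limits (rad/s): [2.39, 2.39, 3.01, 3.14, 3.14, 3.14].

## Interface

Orientations are given as a unit quaternion [x, y, z, w].
In Python, from bench import * gives the robot as it stands. The module is installed in compiled form; this text tells all that it offers.
- The arm moves only by the tool play_rows, never from a script. Its argument "targets" is one flat list of numbers, 7 for each row, row after row: the shift along the tool's x, y, z in cm, then the turn, a rotation vector about the tool's x, y, z in degrees, then the opening, from -1 (shut) to 1 (fully open), so that 0 is half open. In form: [dx, dy, dz, rx, ry, rz, hand, dx, dy, dz, rx, ry, rz, hand, ...]. A call has 1 to 5 rows; each row is the pose to reach, as a shift and turn from the pose commanded when the call began, along the tool's axes at that moment; what a row does not reach only later rows make up. A row lasts 1/8 s, in which the tool goes at most 62.5 mm and 10.7 degrees, less where a joint would pass 70% of its speed; a pose out of reach is approached as far as the arm can. A call with a gripper value outside its range is refused whole. The fingers move at their own pace and stop on an object; "force" is the grip in N (left out, the last holds). Time passes only in rows, so rows that repeat a pose let the fingers close. It gives the time, the measured TCP pose, the force, the opening and the grip force at its end, in the units of the state.
- read_state(): the state, without advancing time (a new reading comes with each control period).
- capture(name): name is "scene" or "side" or "wrist"; returns a dict with "image" (420x560x3 uint8, red, green, blue), "fov_y" (degrees; the focal length in pixels is half the picture's height over the tangent of half this angle, whatever the lens; pixels are square), "cx", "cy" (the principal point, pixels), "rvec" (rotation vector, rad) and "tvec" (3), from world to camera coordinates, as OpenCV has them; the wrist camera has in their place "hand_eye" (4x4, takes a point from camera to tool coordinates, whose origin is the TCP and whose axes are the flange's). Camera axes: x right, y down, z forward; pixel columns grow to the right and rows downward; lengths in m; the calibration is good to about 2 mm. A picture is of the moment at which its call begins: read the wrist's pose just before it. There is no depth.
- job_done(): hands the job in; it is judged then, once.
The state is a dict: "time": time; "joint_positions": joint angles; "joint_vel": joint speeds; "tau": joint torques, N m; "tcp_pos": TCP position; "tcp_rot": TCP orientation; "wrist_force": force on the tool from outside, world axes, zero at the start; "wrist_torque": the same for the moment, N m; "width": finger opening in m; "grasp_force": force on a finger pad.
Only numpy, scipy, OpenCV 4.12 (cv2) and the standard library are available. Lean on these libraries where they do the work, as an engineer would, in place of code of your own. Each camera call takes 0.05 s, during which the arm holds its last target. There are 200 camera calls.

## Working session

There is one attempt and no reset: what is moved stays moved. The work goes in short steps, Python scripts to look and compute and a tool call to move; the robot and the scene stay as the last step left them, time stands still between calls to the robot, and variables do not carry over. Pictures are saved under pics/ and viewed, at most 10 in all, crops included, and the job is handed in when it is done.

Besides the shell and the picture viewer there is one more tool, called after ">>>" as a command line: name --argument value ..., lists and objects as JSON in quotes. play_rows: Moves the arm, as the interface text tells. Its arguments: {"type":"object","properties":{"targets":{"type":"array"},"force":{"type":"number"}},"required":["targets"]}

```bash
mkdir -p pics
cat > h.py <<'E'
from bench import *
import numpy as np, cv2
from scipy.spatial.transform import Rotation as R
def ray(c,u,v):
    f=c["image"].shape[0]/2/np.tan(np.radians(c["fov_y"])/2)
    Rm=cv2.Rodrigues(np.array(c["rvec"],float))[0]; t=np.array(c["tvec"],float)
    return -Rm.T@t, Rm.T@np.array([(u-c["cx"])/f,(v-c["cy"])/f,1])
def onz(c,u,v,z):
    o,d=ray(c,u,v); return o+d*(z-o[2])/d[2]
def proj(c,p):
    f=c["image"].shape[0]/2/np.tan(np.radians(c["fov_y"])/2)
    q=cv2.Rodrigues(np.array(c["rvec"],float))[0]@np.array(p)+np.array(c["tvec"],float)
    return np.array([c["cx"]+f*q[0]/q[2],c["cy"]+f*q[1]/q[2]])
E
python3 - <<'E'
from h import *
for n in ("scene","side"):
    c=capture(n); cv2.imwrite(f"pics/{n}0.png",cv2.cvtColor(c["image"],cv2.COLOR_RGB2BGR))
    import pickle; pickle.dump(c,open(f"{n}.pkl","wb"))
    print(n,c["fov_y"],ray(c,c["cx"],c["cy"]))
print(read_state())
E
```

```text
scene 46.43169372392731 (array([1.003864  , 0.72048226, 0.70710666]), array([-0.42983523, -0.71001169, -0.55778586]))
side 48.683395850570655 (array([ 0.13969162, -0.4826698 ,  0.77255738]), array([ 0.46491002,  0.55066433, -0.69327301]))
{'time': 0.1, 'joint_positions': array([ 1.08798134e+00,  4.23781578e-01,  1.63061856e+00, -6.19994751e-06,
        1.08861226e+00, -1.89974035e-02]), 'joint_vel': array([ 0.00057818, -0.00157145, -0.00245214,  0.0003363 , -0.0022136 ,
       -0.00057542]), 'tau': array([-1.36861385e-05, -5.58420503e+01, -2.82444710e+01, -1.32350810e-04,
        3.03100249e-03,  3.51308324e-05]), 'tcp_pos': array([0.27934712, 0.55853567, 0.23061076]), 'tcp_rot': array([ 2.29834176e-01,  9.73229545e-01, -6.88325310e-04, -1.73588635e-04]), 'wrist_force': array([-0.19472379, -0.12648206, -0.34591907]), 'wrist_torque': array([-0.03686424, -0.00020701,  0.03848126]), 'grasp_force': 0.0, 'width': 0.08534873628064606}
```

View pics/scene0.png

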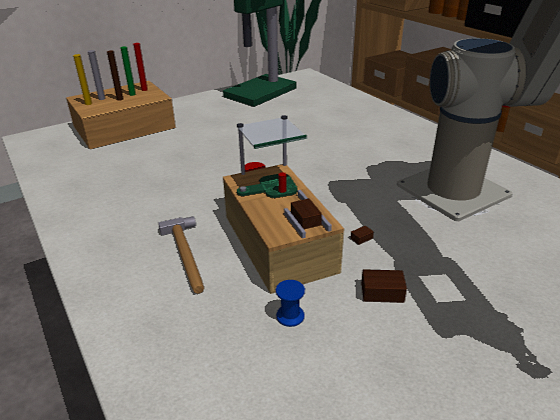

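View pics/side0.png

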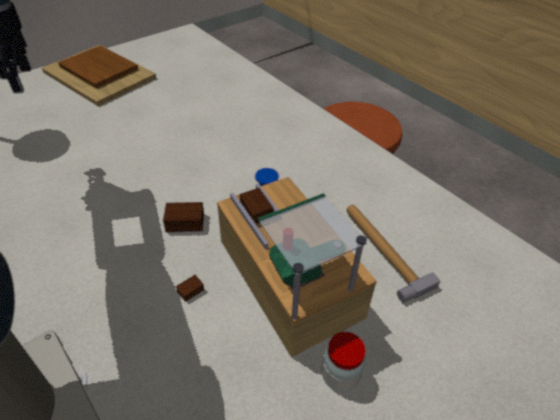

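Run:
```python
import cv2,numpy as np
a=cv2.imread("pics/scene0.png")[110:310,200:360];b=cv2.imread("pics/side0.png")[165:365,215:375]
cv2.imwrite("pics/crop0.png",np.hstack([cv2.resize(i,None,fx=2.5,fy=2.5,interpolation=cv2.INTER_CUBIC) for i in(a,b)]))
```

```text
(no output)
```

View pics/crop0.png

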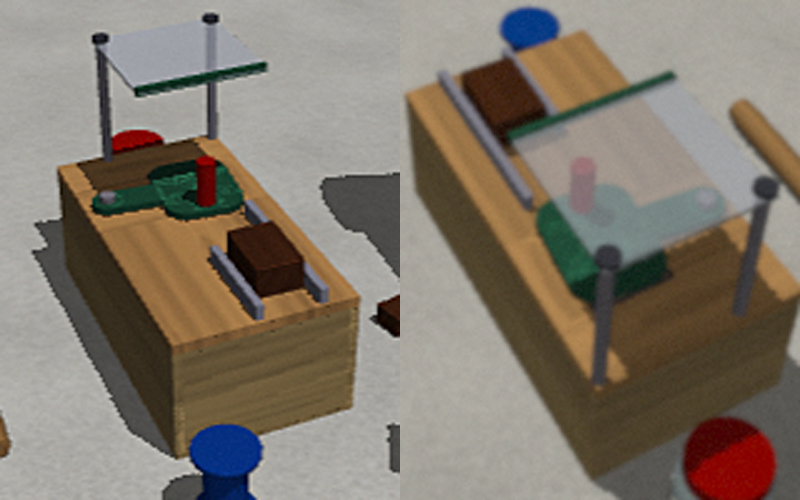

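The crop shows the dark block lying between the rails: scene (306,213), side (257,203). The look-alikes are the large block at scene (384,285) and the small one at (362,235), both on the bench. The block in the trough is the middle-sized one, so it is the offcut. The cover is shut, with its red post at scene (282,182).

```bash
cat >> h.py <<'E'
import json,os
def BOX():
    x,y,a=json.load(open("box.json")); return np.array([x,y,0]),R.from_euler('z',a)
def b2w(p): o,r=BOX(); return o+r.apply(np.array(p)/1000)
def w2b(p): o,r=BOX(); return r.inv().apply(np.array(p)-o)*1000
E
python3 - <<'E'
from h import *
import pickle
S=pickle.load(open("scene.pkl","rb"));D=pickle.load(open("side.pkl","rb"))
sc=lambda x,y:(S,200+x/2.5,110+y/2.5); sd=lambda x,y:(D,215+(x-400)/2.5,165+y/2.5)
C=[(-175,-60),(-175,105),(130,105),(130,-60)]
obs=[sc(359,298),sc(174,347),sc(58,168),sc(215,138),sd(405,95),sd(583,31),sd(800,295),sd(598,387)]
P=np.array([onz(*o,.12)[:2] for o in obs]); B=np.array(C*2)/1000
for s in (slice(0,4),slice(4,8),slice(0,8)):
    p,b=P[s],B[s];pc,bc=p.mean(0),b.mean(0)
    r,_=R.align_vectors(np.c_[p-pc,0*p[:,0]],np.c_[b-bc,0*b[:,0]])
    a=r.as_euler('xyz')[2];r=R.from_euler('z',a)
    o=np.r_[pc,0]-r.apply(np.r_[bc,0]); e=p-(o+r.apply(np.c_[b,0*b[:,0]]))[:,:2]
    print(o,np.degrees(a),np.round(e*1000,1).tolist())
json.dump([o[0],o[1],a],open("box.json","w"))
def tri(a,b):
    o1,d1=ray(*a);o2,d2=ray(*b);d1/=np.linalg.norm(d1);d2/=np.linalg.norm(d2)
    t=np.linalg.lstsq(np.c_[d1,-d2],o2-o1,rcond=None)[0];p,q=o1+t[0]*d1,o2+t[1]*d2
    return (p+q)/2,np.linalg.norm(p-q)
for n,a,b in(("posttop",sc(205,161),sd(583,162)),("hoodL",sc(135,93),sd(675,75)),("hoodR",sc(266,67),sd(510,135)),("postcap-",sc(210,17),sd(607,257))):
    p,g=tri(a,b);print(n,w2b(p).round(1),round(g*1000,1))
# offcut top corners z=.15
for n,q in(("sc",[sc(228,232),sc(269,222),sc(303,257),sc(265,271)]),("sd",[sd(462,84),sd(505,57),sd(542,95),sd(505,130)])):
    print(n,[w2b(onz(*o,.15)).round(0).tolist() for o in q])
for n in("jar","spool"):pass
print("jar lid",w2b(onz(*sd(730,455),.09)).round(),"spool",w2b(onz(*sc(227,450),.072)).round())
for n,p in(("post",(6,0,172)),("offc",(-125,0,120)),("pin",(38,84,128))):print(n,b2w(p).round(3))
E
```

```text
[ 0.49770851 -0.07500371  0.        ] -100.07939473147493 [[0.5, -2.8], [-2.9, -1.9], [-0.9, -0.3], [3.3, 5.0]]
[ 0.49456151 -0.08332061  0.        ] -100.1404877062555 [[-0.1, -2.1], [-1.1, -0.6], [-3.5, 0.2], [4.6, 2.5]]
[ 0.49613498 -0.07916213  0.        ] -100.11000680877598 [[2.0, 1.4], [-1.5, 2.3], [0.7, 3.9], [4.9, 9.1], [-1.5, -6.2], [-2.6, -4.8], [-5.1, -4.0], [3.0, -1.7]]
posttop [ -1.4   4.7 171. ] 1.6
hoodL [ 14.4  62.2 242.4] 3.1
hoodR [ 12.7 -59.3 243.4] 2.7
postcap- [125.9 -54.6 247.2] 0.7
sc [[-86.0, 18.0, 150.0], [-86.0, -20.0, 150.0], [-145.0, -22.0, 150.0], [-151.0, 14.0, 150.0]]
sd [[-131.0, -27.0, 150.0], [-142.0, 16.0, 150.0], [-91.0, 22.0, 150.0], [-72.0, -20.0, 150.0]]
jar lid [198.   3.  90.] spool [-251.   91.   72.]
post [ 0.495 -0.085  0.172]
offc [0.518 0.044 0.12 ]
pin [ 0.572 -0.131  0.128]
```

```bash
cat >> h.py <<'E'
def tgt(p,lean,yaw=0,ref=None):
    """delta to TCP at BOX p (mm), lean deg toward BOX +x, yaw deg about z (ccw)"""
    s=ref or read_state(); o,r=BOX()
    l=np.radians(lean);c,n=np.cos(l),np.sin(l)
    M=np.c_[[-c,0,-n],[0,1,0],[n,0,-c]]
    Rt=r*R.from_euler('z',yaw,degrees=True)*R.from_matrix(M); Rc=R.from_quat(s["tcp_rot"])
    print("d cm",(Rc.inv().apply(b2w(p)-s["tcp_pos"])*100).round(2),"rot",np.degrees((Rc.inv()*Rt).as_rotvec()).round(1))
def st():
    s=read_state();Rc=R.from_quat(s["tcp_rot"]);o,r=BOX();M=(r.inv()*Rc).as_matrix()
    print("t",round(s["time"],2),"tcp BOX",w2b(s["tcp_pos"]).round(1),"z",M[:,2].round(2),"y",M[:,1].round(2),"F",np.round(s["wrist_force"],1),"w",round(s["width"],4),"gf",round(s["grasp_force"],1),"q",np.round(s["joint_positions"],2))
    return s
E
python3 - <<'E'
from h import *
import bench
print([k for k in dir(bench) if k[0]!='_'], getattr(bench,"grip_depth",None))
st(); tgt((-110,0,230),40); tgt((-110,0,290),0)
print(np.round(capture("wrist")["hand_eye"],3))
E
```

```text
['IKError', 'capture', 'grip_depth', 'job_done', 'read_state'] 0.0187
t 0.1 tcp BOX [-589.7 -325.4  230.6] z [ 0. -0. -1.] y [-0.96  0.28 -0.  ] F [-0.2 -0.1 -0.3] w 0.0853 gf 0.0 q [ 1.09  0.42  1.63 -0.    1.09 -0.02]
d cm [-44.8  -36.79   0.11] rot [ 25.5 -34.2  70.4]
d cm [-44.8  -36.79  -5.89] rot [-0.1  0.1 73.5]
[[ 0.    -0.964 -0.267  0.067]
 [ 1.    -0.     0.001 -0.   ]
 [-0.001 -0.267  0.964 -0.142]
 [ 0.     0.     0.     1.   ]]
```

>>> play_rows --targets '[-44.8,-36.8,0,25.5,-34.2,70.4,1,-44.8,-36.8,0,25.5,-34.2,70.4,1,-44.8,-36.8,0,25.5,-34.2,70.4,1,-44.8,-36.8,0,25.5,-34.2,70.4,1,-44.8,-36.8,0,25.5,-34.2,70.4,1]'

```text
time: 0.78
tcp_pos: [0.4072, 0.2719, 0.2315]
tcp_rot: [0.583, 0.778, -0.18, 0.152]
wrist_force: [0.1, 0.1, -0.7]
width: 0.0853
grasp_force: 0.0
```

Run:
```python
from h import *
st(); tgt((-110,0,230),40)
```

```text
t 0.78 tcp BOX [-330.  -149.2  231.5] z [ 0.45  0.11 -0.89] y [-0.42  0.9  -0.1 ] F [ 0.1  0.1 -0.7] w 0.0853 gf 0.0 q [ 0.78  0.39  1.78 -0.36  1.32  0.64]
d cm [-23.59   4.21  11.5 ] rot [  8.8 -11.9  24.1]
```

>>> play_rows --targets '[-23.6,4.2,11.5,8.8,-11.9,24.1,1,-23.6,4.2,11.5,8.8,-11.9,24.1,1,-23.6,4.2,11.5,8.8,-11.9,24.1,1,-23.6,4.2,11.5,8.8,-11.9,24.1,1,-23.6,4.2,11.5,8.8,-11.9,24.1,1]'

```text
time: 1.4
tcp_pos: [0.5164, 0.0283, 0.2287]
tcp_rot: [0.72, 0.604, -0.262, 0.219]
wrist_force: [-0.2, 0.1, -1.1]
width: 0.0853
grasp_force: 0.0
```

```bash
cat >> h.py <<'E'
def wcap(name=None):
    s=read_state(); c=capture("wrist"); H=np.array(c["hand_eye"])
    Rc=R.from_quat(s["tcp_rot"]).as_matrix(); Rw=Rc@H[:3,:3]; t=Rc@H[:3,3]+s["tcp_pos"]
    c["rvec"]=cv2.Rodrigues(Rw.T)[0].ravel(); c["tvec"]=-Rw.T@t
    if name: cv2.imwrite(f"pics/{name}.png",cv2.cvtColor(c["image"],cv2.COLOR_RGB2BGR))
    return c
E
python3 - <<'E'
from h import *
import pickle
st(); c=wcap("w1"); pickle.dump(c,open("w1.pkl","wb"))
for p in((6,0,172),(6,0,128),(38,84,128),(-22,-25,134),(-78,25,134),(76,29,120),(130,-60,120)):print(p,proj(c,b2w(p)).round())
E
```

```text
t 1.4 tcp BOX [-109.4    1.1  228.7] z [ 0.64 -0.   -0.77] y [-0.  1. -0.] F [-0.2  0.1 -1.1] w 0.0853 gf 0.0 q [ 0.36  0.47  1.76 -0.6   1.36  0.79]
(6, 0, 172) [276. 264.]
(6, 0, 128) [276. 219.]
(38, 84, 128) [362. 237.]
(-22, -25, 134) [246. 207.]
(-78, 25, 134) [313. 161.]
(76, 29, 120) [303. 248.]
(130, -60, 120) [227. 269.]
```

View pics/w1.png

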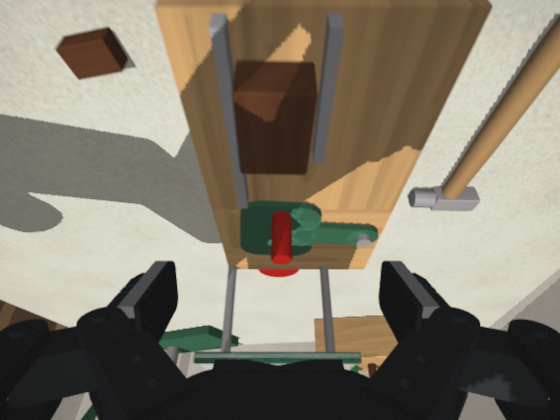

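The cover is shut. The post top is at (283,262), the pin at (363,238) and the offcut between the rails at (275,118). All are within about 6 mm of the predictions. I'll grip the post leaned at 40°.

>>> play_rows --targets '[-4.1,0.4,6.7,0,0,0,1,-4.1,0.4,6.7,0,0,0,1,-4.1,0.4,10.5,0,0,0,1,-4.1,0.4,14.6,0,0,0,1,-4.1,0.4,14.6,0,0,0,1]'

```text
time: 2.08
tcp_pos: [0.4969, -0.0928, 0.142]
tcp_rot: [0.718, 0.606, -0.263, 0.218]
wrist_force: [-0.1, -0.0, 1.0]
width: 0.085
grasp_force: 0.0
```

Run:
```python
from h import *
st(); c=wcap("w2")
im=c["image"].astype(int); m=((im[...,0]>110)&(im[...,1]<50)&(im[...,2]<50)).astype(np.uint8)
n,l,s,ce=cv2.connectedComponentsWithStats(m)
for i in range(1,n):
    if s[i,4]>80: print(s[i],ce[i].round())
for p in((6,0,172),(6,0,150),(6,0,128),(38,84,128)):print(p,proj(c,b2w(p)).round())
```

```text
t 2.08 tcp BOX [ 13.3   3.1 142. ] z [ 0.64 -0.   -0.77] y [-0.    1.   -0.01] F [-0.1 -0.   1. ] w 0.085 gf 0.0 q [ 0.16  0.54  1.91 -0.75  1.1   0.82]
[ 260  219   40  107 3240] [279. 274.]
(6, 0, 172) [269. 332.]
(6, 0, 150) [270. 279.]
(6, 0, 128) [271. 234.]
(38, 84, 128) [428. 265.]
```

View pics/w2.png

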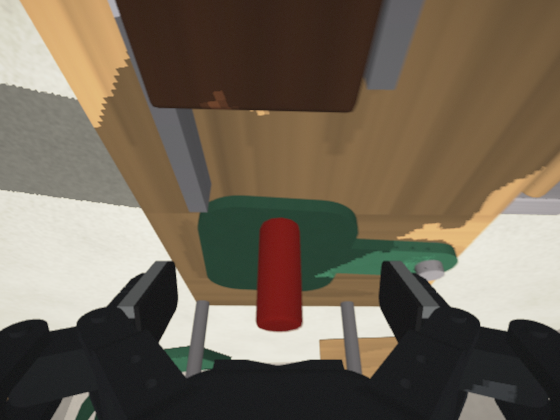

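The post is centred between the fingers at column 279. I'll close on it.

>>> play_rows --targets '[0,0,0,0,0,0,-1,0,0,0,0,0,0,-1,0,0,0,0,0,0,-1,0,0,0,0,0,0,-1,0,0,0,0,0,0,-1]' --force 30

```text
time: 2.75
tcp_pos: [0.497, -0.0925, 0.1439]
tcp_rot: [0.719, 0.605, -0.263, 0.218]
wrist_force: [-7.4, 5.9, 8.1]
width: 0.0171
grasp_force: 30.7
```

Run:
```python
from h import *
s=st()
p0=np.array([3.,4.]); c=np.array([38,84.]); r=p0-c   # post estimate
t0=w2b(s["tcp_pos"]); Rc=R.from_quat(s["tcp_rot"]); o,rb=BOX()
for th in np.arange(.17,1.75,.17):
    q=R.from_euler('z',-th).apply(np.r_[r,0])[:2]-r
    print(round(th,2),q.round(1),(Rc.inv().apply(rb.apply(np.r_[q,0]))/10).round(2))
```

```text
t 2.75 tcp BOX [ 13.    3.1 143.9] z [ 0.64 -0.   -0.77] y [-0.  1. -0.] F [-7.4  5.9  8.1] w 0.0171 gf 30.7 q [ 0.16  0.54  1.91 -0.75  1.1   0.82]
0.17 [-13.    7.1] [ 0.99  0.71 -0.84]
0.34 [-24.7  16.3] [ 1.88  1.63 -1.59]
0.51 [-34.6  27.3] [ 2.64  2.74 -2.22]
0.68 [-42.5  39.8] [ 3.24  4.   -2.73]
0.85 [-48.2  53.5] [ 3.67  5.37 -3.1 ]
1.02 [-51.5  68. ] [ 3.91  6.81 -3.31]
1.19 [-52.3  82.8] [ 3.96  8.29 -3.36]
1.36 [-50.6  97.5] [ 3.82  9.77 -3.25]
1.53 [-46.4 111.7] [ 3.49 11.19 -2.99]
1.7 [-39.8 125. ] [ 2.99 12.52 -2.57]
```

>>> play_rows --targets '[1.0,0.7,-0.85,0,0,0,-1,1.9,1.65,-1.6,0,0,0,-1,2.65,2.75,-2.2,0,0,0,-1,3.25,4.0,-2.7,0,0,0,-1,3.65,5.4,-3.1,0,0,0,-1]'

```text
time: 3.38
tcp_pos: [0.5582, -0.0532, 0.1433]
tcp_rot: [0.719, 0.605, -0.262, 0.217]
wrist_force: [-7.3, 11.7, 1.4]
width: 0.0168
grasp_force: 30.0
```

Run:
```python
from h import *
st()
```

```text
t 3.38 tcp BOX [-36.5  56.5 143.3] z [ 0.64 -0.   -0.77] y [-0.  1. -0.] F [-7.3 11.7  1.4] w 0.0168 gf 30.0 q [ 0.21  0.61  1.75 -0.7   1.18  0.78]
```

>>> play_rows --targets '[0.25,1.4,-0.2,0,0,0,-1,0.3,2.9,-0.25,0,0,0,-1,0.15,4.4,-0.15,0,0,0,-1,-0.2,5.8,0.1,0,0,0,-1,-0.7,7.2,0.55,0,0,0,-1]'

```text
time: 4.0
tcp_pos: [0.6285, -0.0753, 0.1434]
tcp_rot: [0.719, 0.606, -0.262, 0.218]
wrist_force: [-3.5, 6.2, 4.1]
width: 0.0168
grasp_force: 30.7
```

>>> play_rows --targets '[0,0,0,0,0,0,1,0,0,0,0,0,0,1,0,0,0,0,0,0,1,0,0,0,0,0,0,1,0,0,-6,0,0,0,1]'

```text
time: 4.62
tcp_pos: [0.6331, -0.0395, 0.1871]
tcp_rot: [0.718, 0.605, -0.265, 0.217]
wrist_force: [1.3, 0.2, -0.1]
width: 0.0856
grasp_force: 0.0
```

Run:
```python
from h import *
st()
for n in("scene","side"):
    c=capture(n); cv2.imwrite(f"pics/{n}1.png",cv2.cvtColor(c["image"],cv2.COLOR_RGB2BGR))
a=cv2.imread("pics/scene1.png")[110:310,200:360];b=cv2.imread("pics/side1.png")[165:365,215:375]
cv2.imwrite("pics/crop1.png",np.hstack([cv2.resize(i,None,fx=2.5,fy=2.5,interpolation=cv2.INTER_CUBIC) for i in(a,b)]))
tgt((-175,2,200),0)
```

```text
t 4.62 tcp BOX [-63.1 127.8 187.1] z [ 0.64 -0.01 -0.77] y [-0.    1.   -0.01] F [ 1.3  0.2 -0.1] w 0.0856 gf 0.0 q [ 0.2   0.64  1.55 -0.66  1.32  0.67]
d cm [  7.84 -13.02  -7.36] rot [ 0.5 39.7  0.3]
```

View pics/crop1.png

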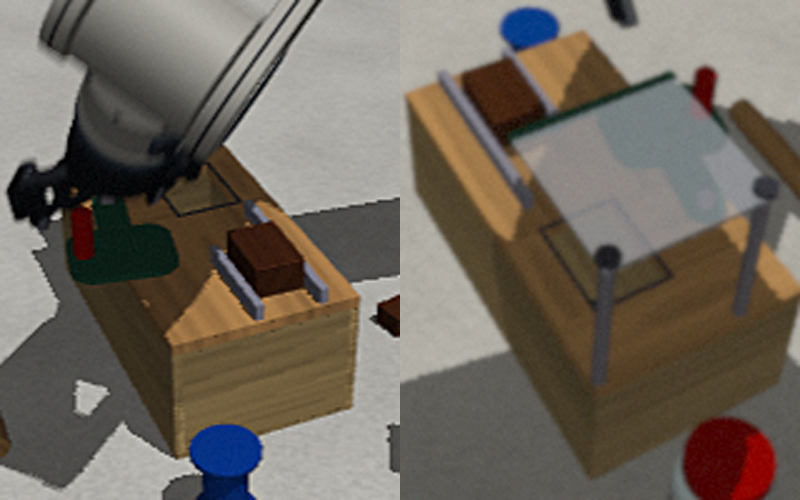

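The cover is clear to the +y side (crop: post at (82,232), port open at (200,190)). Next I'll go behind the offcut.

>>> play_rows --targets '[2,-2,-5,0,0,0,0.5,8.1,-12.6,-9.3,0,0,0,-0.85,8.1,-12.6,-9.3,0,0,0,-0.85,8.1,-12.6,-9.3,0,0,0,-0.85,8.1,-12.6,-9.3,0,0,0,-0.85]'

```text
time: 5.35
tcp_pos: [0.5328, 0.1038, 0.2096]
tcp_rot: [0.718, 0.606, -0.261, 0.22]
wrist_force: [-0.3, 0.5, -0.4]
width: 0.0064
grasp_force: 0.0
```

Run:
```python
from h import *
import pickle
st(); c=wcap("w3");pickle.dump(c,open("w3.pkl","wb"))
for p in((-172,25,134),(-172,-25,134),(-78,25,134),(-22,-25,134),(-147,-22,150),(-147,22,150),(0,-29,120),(0,29,120)):print(p,proj(c,b2w(p)).round())
```

```text
t 5.35 tcp BOX [-186.6    4.   209.6] z [ 0.64  0.   -0.77] y [-0.01  1.   -0.  ] F [-0.3  0.5 -0.4] w 0.0064 gf 0.0 q [ 0.46  0.55  1.66 -0.55  1.42  0.85]
(-172, 25, 134) [312. 166.]
(-172, -25, 134) [231. 165.]
(-78, 25, 134) [302. 240.]
(-22, -25, 134) [247. 268.]
(-147, -22, 150) [237. 209.]
(-147, 22, 150) [305. 210.]
(0, -29, 120) [245. 265.]
(0, 29, 120) [300. 265.]
```

View pics/w3.png

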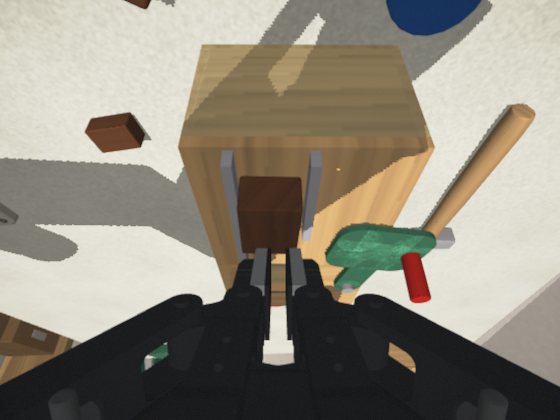

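Run:
```python
from h import *
import pickle
c=pickle.load(open("w3.pkl","rb"))
for u,v,z in((238,178,.12),(301,178,.12),(238,210,.15),(302,210,.15),(232,153,.12),(309,153,.12)):print(w2b(onz(c,u,v,z)).round(1))
w=pickle.load(open("w1.pkl","rb"))
for u,v,z in((237,62,.12),(315,62,.12),(240,174,.15),(313,174,.15)):print("w1",w2b(onz(w,u,v,z)).round(1))
g=cv2.cvtColor(c["image"],cv2.COLOR_RGB2GRAY);print(g[165:255:3,270].tolist())
tgt((-176,1,129),40)
```

```text
[-142.8  -24.   120. ]
[-143.2   20.8  120. ]
[-146.4  -21.6  150. ]
[-146.8   20.1  150. ]
[-168.1  -25.6  120. ]
[-168.5   24.4  120. ]
w1 [-143.1  -21.8  120. ]
w1 [-143.3   21.5  120. ]
w1 [-82.8 -23.5 150. ]
w1 [-83.  24. 150.]
[97, 97, 98, 98, 50, 48, 49, 50, 49, 50, 51, 50, 50, 49, 48, 47, 42, 41, 41, 40, 42, 43, 42, 41, 42, 42, 43, 42, 26, 25]
d cm [ 4.4  -0.35  6.82] rot [ 0.2 -0.1  0.3]
```

>>> play_rows --targets '[4.3,-0.5,2,0,0,0,-0.85,4.3,-0.5,6.7,0,0,0,-0.85,4.3,-0.5,6.7,0,0,0,-0.85,4.3,-0.5,6.7,0,0,0,-0.85]'

```text
time: 5.9
tcp_pos: [0.527, 0.0941, 0.131]
tcp_rot: [0.719, 0.605, -0.261, 0.219]
wrist_force: [0.3, -0.8, 0.1]
width: 0.0063
grasp_force: 0.0
```

Run:
```python
from h import *
st();tgt((-100,-0.5,131),40);tgt((-35,-0.5,131),40);tgt((14,-0.5,131),40)
```

```text
t 5.9 tcp BOX [-176.   -0.  131.] z [ 0.64  0.   -0.77] y [-0.  1. -0.] F [ 0.3 -0.8  0.1] w 0.0063 gf 0.0 q [ 0.45  0.65  1.71 -0.57  1.29  0.93]
d cm [-5.83 -0.08  4.87] rot [ 0.1 -0.1  0.2]
d cm [-10.82  -0.1    9.04] rot [ 0.1 -0.1  0.2]
d cm [-14.58  -0.12  12.18] rot [ 0.1 -0.1  0.2]
```

>>> play_rows --targets '[-1.2,0,1,0,0,0,-0.85,-2.4,0,2,0,0,0,-0.85,-3.5,-0.1,2.95,0,0,0,-0.85,-4.7,-0.1,3.9,0,0,0,-0.85,-5.8,-0.1,4.85,0,0,0,-0.85]'

```text
time: 6.52
tcp_pos: [0.5118, 0.0192, 0.1306]
tcp_rot: [0.719, 0.606, -0.261, 0.219]
wrist_force: [0.3, 0.9, 1.3]
width: 0.0065
grasp_force: 0.4
```

>>> play_rows --targets '[-1,0,0.85,0,0,0,-0.85,-2,0,1.7,0,0,0,-0.85,-3,0,2.5,0,0,0,-0.85,-4,0,3.35,0,0,0,-0.85,-5,0,4.2,0,0,0,-0.85]'

```text
time: 7.15
tcp_pos: [0.5008, -0.0449, 0.1303]
tcp_rot: [0.719, 0.606, -0.262, 0.219]
wrist_force: [0.1, 1.1, 0.2]
width: 0.0059
grasp_force: 0.3
```

Run:
```python
from h import *
st();c=wcap("w4");tgt((14,-0.5,131),40)
```

```text
t 7.15 tcp BOX [-34.6  -1.5 130.3] z [ 0.64  0.   -0.77] y [-0.01  1.   -0.  ] F [0.1 1.1 0.2] w 0.0059 gf 0.3 q [ 0.24  0.57  1.88 -0.71  1.13  0.87]
d cm [-3.66  0.12  2.99] rot [ 0.1 -0.   0.3]
```

View pics/w4.png

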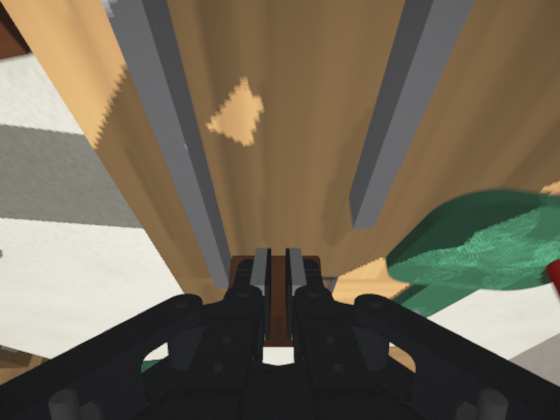

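The offcut is square on the fingers at columns 231–321. I'll push it over the port.

>>> play_rows --targets '[-0.9,0,0.75,0,0,0,-0.85,-1.8,0,1.5,0,0,0,-0.85,-2.7,0.1,2.25,0,0,0,-0.85,-3.6,0.1,3,0,0,0,-0.85,-3.9,0.1,3.25,0,0,0,-0.85]'

```text
time: 7.82
tcp_pos: [0.4929, -0.0951, 0.1304]
tcp_rot: [0.719, 0.605, -0.262, 0.219]
wrist_force: [0.8, 0.4, -0.2]
width: 0.0065
grasp_force: 0.0
```

>>> play_rows --targets '[0,0,0,0,0,0,-0.85,2,0,-1.7,0,0,0,-0.85,6,0,-5,0,0,0,-0.85,7,0,-9,0,0,0,-0.85,7,0,-9,0,0,0,-0.85]'

```text
time: 8.45
tcp_pos: [0.5142, 0.0182, 0.1557]
tcp_rot: [0.718, 0.607, -0.259, 0.22]
wrist_force: [-0.2, -0.9, -0.1]
width: 0.0064
grasp_force: 0.0
```

Run:
```python
from h import *
st()
for n in("scene","side"):
    c=capture(n); cv2.imwrite(f"pics/{n}2.png",cv2.cvtColor(c["image"],cv2.COLOR_RGB2BGR))
w=wcap("w5")
a=cv2.imread("pics/w5.png");b=cv2.imread("pics/side2.png")[165:365,235:375]
a=cv2.resize(a[60:360],None,fx=.8,fy=.8);b=cv2.resize(b,None,fx=2.4,fy=2.4,interpolation=cv2.INTER_CUBIC)
o=np.zeros((480,a.shape[1]+b.shape[1],3),np.uint8);o[:a.shape[0],:a.shape[1]]=a;o[:,a.shape[1]:]=b
cv2.imwrite("pics/crop2.png",o)
```

```text
t 8.45 tcp BOX [-99.1   0.6 155.7] z [ 0.64  0.01 -0.77] y [-0.01  1.    0.  ] F [-0.2 -0.9 -0.1] w 0.0064 gf 0.0 q [ 0.34  0.56  1.8  -0.63  1.23  0.87]
```

View pics/crop2.png

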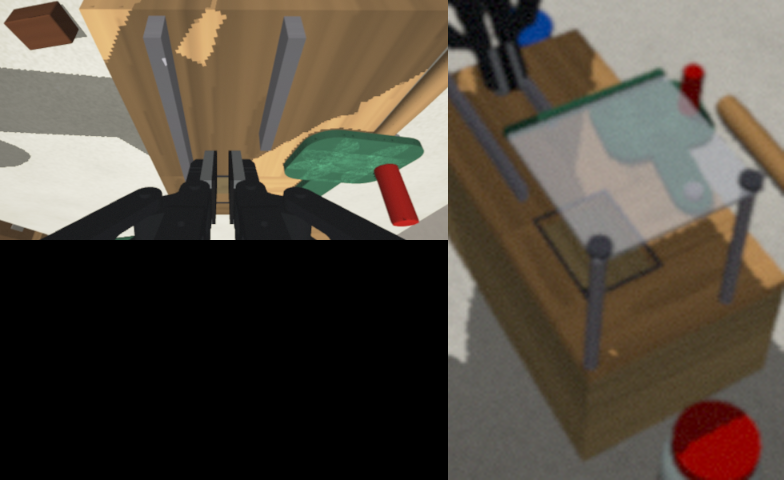

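The offcut is gone from the deck, the port is open and empty at deck level, and the cover is unmoved. Now I'll regrip the post.

Run:
```python
from h import *
s=st();p=w2b([.6285,-.0753,.1434]);print(p)
l=np.radians(40);z=np.array([np.sin(l),0,-np.cos(l)])
tgt(p-80*z,40);tgt(p-50*z,40);tgt(p,40)
```

```text
t 8.6 tcp BOX [-95.5  -1.3 154.1] z [ 0.64  0.   -0.77] y [-0.01  1.   -0.  ] F [-0.5 -0.9  0.3] w 0.0063 gf 0.0 q [ 0.34  0.57  1.81 -0.63  1.23  0.87]
[-27.03733938 129.63177277 143.4       ]
d cm [-4.63 13.07 -2.76] rot [ 0.1 -0.1  0.3]
d cm [-4.64 13.06  0.24] rot [ 0.1 -0.1  0.3]
d cm [-4.64 13.06  5.24] rot [ 0.1 -0.1  0.3]
```

>>> play_rows --targets '[0,0,-5.5,0,0,0,1,-2,5.5,-5.5,0,0,0,1,-4.6,10,-4,0,0,0,1,-4.6,13.1,-2.8,0,0,0,1,-4.6,13.1,-2.8,0,0,0,1]'

```text
time: 9.22
tcp_pos: [0.6385, -0.0264, 0.2037]
tcp_rot: [0.72, 0.605, -0.263, 0.218]
wrist_force: [0.1, 0.1, -0.4]
width: 0.0853
grasp_force: 0.0
```

Run:
```python
from h import *
s=st();c=wcap("w6");p=w2b([.6285,-.0753,.1434]);tgt(p,40)
im=c["image"].astype(int); m=((im[...,0]>100)&(im[...,1]<50)&(im[...,2]<50)).astype(np.uint8)
n,l,s,ce=cv2.connectedComponentsWithStats(m)
for i in range(1,n):
    if s[i,4]>80: print(s[i],ce[i].round())
```

```text
t 9.22 tcp BOX [-76.9 130.9 203.7] z [ 0.64 -0.   -0.77] y [-0.  1. -0.] F [ 0.1  0.1 -0.4] w 0.0853 gf 0.0 q [ 0.22  0.63  1.53 -0.65  1.35  0.66]
d cm [0.01 0.   7.88] rot [-0.1 -0.   0.3]
[ 267  183   22   61 1081] [278. 214.]
[177 278  24   5 102] [188. 280.]
```

Post at column 278, so it is centred. I'll advance and grip.

>>> play_rows --targets '[0,0,4,0,0,0,1,0,0,7.9,0,0,0,1,0,0,7.9,0,0,0,1,0,0,7.9,0,0,0,-1,0,0,7.9,0,0,0,-1]'

```text
time: 9.9
tcp_pos: [0.6305, -0.0728, 0.1459]
tcp_rot: [0.719, 0.606, -0.261, 0.22]
wrist_force: [0.6, 0.1, 0.2]
width: 0.0516
grasp_force: 0.0
```

>>> play_rows --targets '[0,0,0,0,0,0,-1,0,0,0,0,0,0,-1,0,0,0,0,0,0,-1]' --force 30

```text
time: 10.28
tcp_pos: [0.6303, -0.0732, 0.1454]
tcp_rot: [0.719, 0.606, -0.261, 0.22]
wrist_force: [0.9, 3.9, 4.2]
width: 0.017
grasp_force: 30.6
```

Run:
```python
from h import *
s=st()
t=w2b(s["tcp_pos"])
# first grasp: TCP (13,3.1) on the shut post; swing circle from TCP path, same offset
sh=np.array([13.,3.1]); p0=np.array([3.,4.]); off=sh-p0; c=np.array([38,84.])
r=t[:2]-off-c; a0=np.arctan2(*(p0-c)[::-1]); a1=np.arctan2(r[1],r[0]); th=(a0-a1)%(2*np.pi)
print("theta",th,"radius",np.hypot(*r)); Rc=R.from_quat(s["tcp_rot"]); o,rb=BOX()
R0=np.hypot(*(p0-c))
for k in range(1,13):
    f=k/11; a=a1+th*f; rr=np.hypot(*r)*(1-min(f,1))+R0*min(f,1)
    q=rr*np.array([np.cos(a),np.sin(a)])-r
    print(k,q.round(1),(Rc.inv().apply(rb.apply(np.r_[q,0]))/10).round(2))
```

```text
t 10.28 tcp BOX [-29.4 131.1 145.4] z [ 0.64  0.   -0.77] y [-0.01  1.   -0.  ] F [0.9 3.9 4.2] w 0.017 gf 30.6 q [ 0.16  0.68  1.6  -0.7   1.22  0.7 ]
theta 1.7131190244117303 radius 91.05811391188901
1 [ -6.2 -12.7] [ 0.48 -1.27 -0.4 ]
2 [-10.3 -26.2] [ 0.8  -2.61 -0.67]
3 [-12.3 -40.1] [ 0.96 -4.   -0.8 ]
4 [-12.1 -54.1] [ 0.95 -5.4  -0.79]
5 [ -9.7 -67.8] [ 0.78 -6.77 -0.65]
6 [ -5.3 -81. ] [ 0.44 -8.09 -0.37]
7 [  1.1 -93.2] [-0.04 -9.32  0.04]
8 [   9.3 -104.3] [ -0.66 -10.43   0.56]
9 [  19.1 -113.9] [ -1.41 -11.4    1.19]
10 [  30.2 -121.9] [ -2.26 -12.2    1.89]
11 [  42.4 -128. ] [ -3.19 -12.82   2.67]
12 [  55.2 -132.4] [ -4.17 -13.28   3.49]
```

>>> play_rows --targets '[0.5,-1.25,-0.4,0,0,0,-1,0.8,-2.6,-0.65,0,0,0,-1,0.95,-4,-0.8,0,0,0,-1,0.95,-5.4,-0.8,0,0,0,-1,0.8,-6.8,-0.65,0,0,0,-1]'

```text
time: 10.9
tcp_pos: [0.5662, -0.0511, 0.1452]
tcp_rot: [0.718, 0.607, -0.259, 0.221]
wrist_force: [7.6, 4.5, 2.9]
width: 0.0171
grasp_force: 33.1
```

>>> play_rows --targets '[-0.35,-1.3,0.3,0,0,0,-1,-0.8,-2.55,0.7,0,0,0,-1,-1.45,-3.65,1.2,0,0,0,-1,-2.2,-4.6,1.85,0,0,0,-1,-3.05,-5.4,2.55,0,0,0,-1]'

```text
time: 11.52
tcp_pos: [0.5059, -0.0815, 0.1452]
tcp_rot: [0.718, 0.606, -0.26, 0.22]
wrist_force: [6.8, 0.5, -0.9]
width: 0.0171
grasp_force: 34.3
```

Run:
```python
from h import *
st(); tgt((13,3.1,144),40); tgt((18,1.5,144),40)
```

```text
t 11.53 tcp BOX [  0.6  10.  145.2] z [ 0.64  0.01 -0.77] y [-0.01  1.    0.  ] F [ 6.8  0.5 -0.9] w 0.0171 gf 34.3 q [ 0.18  0.54  1.89 -0.74  1.11  0.82]
d cm [-0.87 -0.7   0.88] rot [ 0.4 -0.2  0.3]
d cm [-1.25 -0.87  1.2 ] rot [ 0.4 -0.2  0.3]
```

>>> play_rows --targets '[-0.5,-0.4,0.45,0,0,0,-1,-0.9,-0.7,0.85,0,0,0,-1,-1.1,-0.8,1.0,0,0,0,-1,-1.3,-0.9,1.2,0,0,0,-1,-1.3,-0.9,1.2,0,0,0,-1]'

```text
time: 12.15
tcp_pos: [0.4939, -0.0981, 0.1451]
tcp_rot: [0.719, 0.606, -0.261, 0.221]
wrist_force: [2.5, 0.3, 7.2]
width: 0.0171
grasp_force: 35.2
```

Run:
```python
from h import *
st()
```

```text
t 12.15 tcp BOX [ 19.    1.2 145.1] z [ 0.64  0.01 -0.77] y [-0.01  1.    0.  ] F [2.5 0.3 7.2] w 0.0171 gf 35.2 q [ 0.15  0.53  1.92 -0.76  1.09  0.82]
```

>>> play_rows --targets '[-0.2,-0.1,0.2,0,0,0,-1,-0.5,-0.2,0.4,0,0,0,-1,-0.5,-0.2,0.4,0,0,0,-1]'

```text
time: 12.52
tcp_pos: [0.4924, -0.101, 0.1449]
tcp_rot: [0.72, 0.606, -0.257, 0.22]
wrist_force: [3.3, 21.7, 12.5]
width: 0.017
grasp_force: 36.9
```

Run:
```python
from h import *
import pickle
st();c=wcap("w7");S=capture("scene");cv2.imwrite("pics/scene3.png",cv2.cvtColor(S["image"],cv2.COLOR_RGB2BGR))
D=capture("side");D0=pickle.load(open("side.pkl","rb"))
for n,d in(("before",D0),("now",D)):
    im=d["image"].astype(int);m=((im[...,1]>im[...,0]+25)&(im[...,1]>im[...,2]+12)).astype(np.uint8);m[:230]=0
    n_,l,s,ce=cv2.connectedComponentsWithStats(m);i=1+np.argmax(s[1:,4]);print(n,s[i],ce[i].round(1))
```

```text
t 12.53 tcp BOX [ 22.2   0.2 144.9] z [ 0.64  0.01 -0.77] y [-0.01  1.    0.  ] F [ 3.3 21.7 12.5] w 0.017 gf 36.9 q [ 0.14  0.52  1.93 -0.76  1.08  0.82]
before [270 246  24  33 369] [280.7 263.1]
now [307 273   4   4   7] [308.4 274.7]
```

The stop is felt at 22 N. I'll release, withdraw and check.

>>> play_rows --targets '[0,0,0,0,0,0,1,0,0,0,0,0,0,1,0,0,0,0,0,0,1,0,0,0,0,0,0,1,0,0,-4,0,0,0,1]'

```text
time: 13.3
tcp_pos: [0.4919, -0.0797, 0.1735]
tcp_rot: [0.719, 0.605, -0.264, 0.218]
wrist_force: [0.1, 0.4, -0.5]
width: 0.0855
grasp_force: 0.0
```

>>> play_rows --targets '[0,0,-6,0,0,0,1,2,0,-11,0,0,0,1,6,0,-16,0,0,0,1,6,0,-16,0,0,0,1,6,0,-16,0,0,0,1]'

```text
time: 13.92
tcp_pos: [0.5189, 0.0676, 0.2585]
tcp_rot: [0.718, 0.606, -0.262, 0.219]
wrist_force: [-0.2, 0.4, -0.4]
width: 0.0855
grasp_force: 0.0
```

Run:
```python
from h import *
import pickle
st();D=capture("side");D0=pickle.load(open("side.pkl","rb"));S=capture("scene");S0=pickle.load(open("scene.pkl","rb"))
for n,d in(("before",D0),("now",D)):
    im=d["image"].astype(int);m=((im[...,1]>im[...,0]+20)&(im[...,1]>im[...,2]+8)).astype(np.uint8);m[:240]=0
    n_,l,s,ce=cv2.connectedComponentsWithStats(m);i=1+np.argmax(s[1:,4]);print(n,s[i],ce[i].round(1))
def post(d):
    im=d["image"].astype(int);m=((im[...,0]>90)&(im[...,1]<60)&(im[...,2]<60)).astype(np.uint8);m[:,:270]=0;m[:,300:]=0;m[:165]=0;m[200:]=0
    return np.argwhere(m).mean(0).round(1),m.sum()
print(post(S0),post(S))
cr=lambda c,a,b:cv2.resize(cv2.cvtColor(c["image"],cv2.COLOR_RGB2BGR)[a:a+120,b:b+160],None,fx=2.5,fy=2.5,interpolation=cv2.INTER_CUBIC)
cv2.imwrite("pics/crop3.png",np.vstack([np.hstack([cr(D0,200,240),cr(D,200,240)]),np.hstack([cr(S0,130,210),cr(S,130,210)])]))
```

```text
t 13.93 tcp BOX [-148.5   -3.3  258.5] z [ 0.64  0.   -0.77] y [-0.01  1.   -0.  ] F [-0.2  0.4 -0.4] w 0.0855 gf 0.0 q [ 0.42  0.45  1.7  -0.57  1.45  0.79]
before [270 246  25  38 428] [281.6 264.7]
now [272 250  22  36 299] [283.2 267.3]
(array([180.1, 282.8]), np.uint64(64)) (array([178.7, 282.7]), np.uint64(74))
```

View pics/crop3.png

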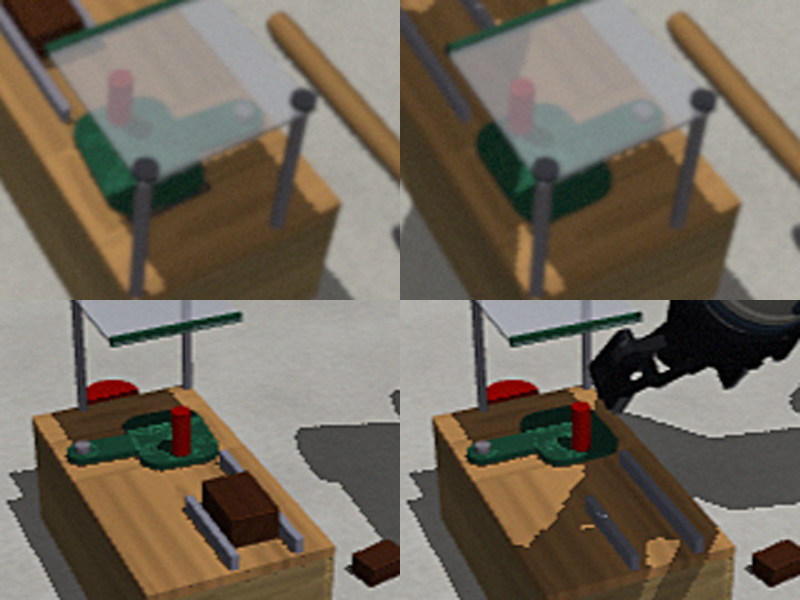

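The cover now sits further shut than it did at the start. I'll confirm with a gentle push on the post using closed fingers.

Run:
```python
from h import *
st();tgt((-60,1,152),40);tgt((-15,1,152),40)
```

```text
t 14.03 tcp BOX [-147.5   -3.5  258.4] z [ 0.64  0.   -0.77] y [-0.  1. -0.] F [-0.   0.4 -0.7] w 0.0854 gf 0.0 q [ 0.42  0.45  1.7  -0.57  1.45  0.79]
d cm [ 0.13  0.44 13.77] rot [ 0.  -0.   0.3]
d cm [-3.31  0.42 16.67] rot [ 0.  -0.   0.3]
```

>>> play_rows --targets '[0.1,0.4,3,0,0,0,-1,0.1,0.4,6,0,0,0,-1,0.1,0.4,9,0,0,0,-1,0.1,0.4,13,0,0,0,-1,0.1,0.4,13.8,0,0,0,-1]'

```text
time: 14.65
tcp_pos: [0.5059, -0.0218, 0.151]
tcp_rot: [0.719, 0.605, -0.264, 0.218]
wrist_force: [-0.6, 0.5, 0.5]
width: -0.0002
grasp_force: 0.0
```

>>> play_rows --targets '[-1.5,0,1.3,0,0,0,-1,-3,0,2.5,0,0,0,-1,-3.4,0,2.9,0,0,0,-1,-3.6,0,3.05,0,0,0,-1]'

```text
time: 15.15
tcp_pos: [0.5004, -0.0661, 0.1527]
tcp_rot: [0.719, 0.605, -0.261, 0.219]
wrist_force: [-0.3, -0.1, -0.0]
width: 0.0002
grasp_force: 0.0
```

>>> play_rows --targets '[-0.15,0,0.15,0,0,0,-1,-0.3,0,0.25,0,0,0,-1,-0.3,0,0.25,0,0,0,-1]'

```text
time: 15.52
tcp_pos: [0.4996, -0.0694, 0.1522]
tcp_rot: [0.719, 0.606, -0.262, 0.219]
wrist_force: [0.2, -0.0, 0.9]
width: 0.0001
grasp_force: 0.0
```

Run:
```python
from h import *
st()
```

```text
t 15.53 tcp BOX [-10.2   1.7 152.2] z [ 0.64  0.   -0.77] y [-0.01  1.   -0.  ] F [ 0.2 -0.   0.9] w 0.0001 gf 0.0 q [ 0.2   0.53  1.89 -0.72  1.14  0.82]
```

No contact yet. I'll go on in small steps.

>>> play_rows --targets '[-0.15,0,0.13,0,0,0,-1,-0.3,0,0.25,0,0,0,-1,-0.3,0,0.25,0,0,0,-1]'

```text
time: 15.9
tcp_pos: [0.4992, -0.0724, 0.1521]
tcp_rot: [0.719, 0.606, -0.26, 0.219]
wrist_force: [-0.6, 7.1, 0.8]
width: -0.0002
grasp_force: 3.7
```

>>> play_rows --targets '[-0.15,0,0.13,0,0,0,-1,-0.3,0,0.25,0,0,0,-1,-0.3,0,0.25,0,0,0,-1]'

```text
time: 16.27
tcp_pos: [0.4993, -0.0733, 0.1519]
tcp_rot: [0.72, 0.606, -0.258, 0.218]
wrist_force: [-3.4, 29.6, 8.0]
width: 0.0002
grasp_force: 13.5
```

Run:
```python
from h import *
st()
```

```text
t 16.27 tcp BOX [ -6.4   2.  151.9] z [ 0.64  0.   -0.77] y [-0.01  1.    0.  ] F [-3.4 29.6  8. ] w 0.0002 gf 13.5 q [ 0.19  0.52  1.9  -0.72  1.12  0.82]
```

The cover holds firm at 30 N, so it is against the stop, and the post is at x≈6 once the 4 mm frame offset is taken out. I'll retract and hand in.

>>> play_rows --targets '[1.5,0,-1.3,0,0,0,-1,4,0,-4,0,0,0,-1,5,0,-9,0,0,0,-1,5,0,-13,0,0,0,-1,5,0,-13,0,0,0,-1]'

```text
time: 16.9
tcp_pos: [0.5208, 0.0447, 0.2216]
tcp_rot: [0.719, 0.606, -0.259, 0.22]
wrist_force: [-0.8, -0.2, 0.4]
width: 0.0001
grasp_force: 0.0
```

Run:
```python
from h import *
s=st(); print(job_done())
```

```text
t 16.9 tcp BOX [-126.3    2.6  221.6] z [ 0.64  0.01 -0.77] y [-0.01  1.    0.  ] F [-0.8 -0.2  0.4] w 0.0001 gf 0.0 q [ 0.38  0.49  1.74 -0.59  1.36  0.81]
the job is handed in; nothing more can be done
None
```

The job is handed in at 16.9 s: I swung the cover clear, pushed the offcut over the port until it left the deck (I did not see it inside the box), and swung the cover shut against its stop, with the arm withdrawn and no sign of touching the hood, jar, spool or hammer.

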